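# Load the contactor test rack in mirrored order

## Robot

A 7-joint arm with a two-finger parallel gripper is mounted at the origin on the work surface. World frame = base frame: x ahead of the robot, y to its left, z up, the work surface at z = 0. Lengths are in m, angles in rad, forces in N, time in s.
With the tool pointing down it reaches from about 0.375 to 0.925 m from the base axis. Payload 3.1 kg.
Tool frame: the origin (TCP) lies between the finger pads, 19 mm behind the fingertips; this is the grasp point; z points along the fingers, y is the line along which they close (so a half turn about z gives the same grasp; the last joint's range is limited). The gripper opens to 85 mm and grips with 20 to 120 N. Pads are 22 mm wide; open, the fingers measure 114 mm over their backs; the gripper's body (76 mm by 85 mm) begins 54 mm behind the grasp point. The pads swing forward as they close: fully open they stand 13 mm farther back than shut.
Start: joints at [-1.382, 0.383, 0.044, 1.598, -0.018, 1.161, -0.05], TCP at [0.184, 0.623, 0.25] pointing down, gripper open.
Joint ranges: [-2.61, 2.61], [-0.41, 2.15], [-1.48, 1.57], [0, 2.5], [-1.57, 4.71], [0.05, 1.97], [-2.85, 2.85]. Speed limits (rad/s): [2.79, 2.79, 3.14, 3.14, 3.14, 3.14, 3.14].

## Interface

Orientations are given as a unit quaternion [x, y, z, w].
In Python, from bench import move_ptp, movel, move_j, move_gripper, pause, inverse_kinematics, read_camera, camera_params, MotionError, sign_off, look_for, tip_of, read_time_s, read_qpos, read_joint_vel, read_effort, read_eef_pos, read_tcp_rot, read_ft_force, read_ft_torque, read_finger_gap, read_grasp_force gives the robot as it stands. Calls block until the motion is done:
- move_ptp(position, orientation): joint-space move of the TCP to a pose.
- movel(position, orientation=None, speed=0.15): straight line of the TCP; orientation=None keeps the orientation; speed is the mean speed in m/s.
- move_j(angles): joint-space move.
- move_gripper(opening, effort=None): finger opening in m; effort is the grip in N (None keeps the last); returns when the fingers have stopped.
- pause(seconds).
- inverse_kinematics(position, orientation): joint angles nearest the present ones, or None.
- read_camera(name): name is "scene" or "top" or "wrist"; returns the picture (480x640x3 uint8, red, green, blue); there is no depth.
- camera_params(name): a dict with "K" (3x3 intrinsics, pixels), "dist_coeffs" ([k1, k2, p1, p2, k3] as OpenCV has them; the pictures are not rectified), "camera_from_world" (4x4, takes a point from world to camera coordinates). Camera axes: x right, y down, z forward; pixel columns grow to the right and rows downward; lengths in m; the calibration is good to about 2 mm. A picture is of the moment at which its call begins: read the wrist's pose just before it. camera_params takes no time and is no camera call; for the wrist camera it gives the pose at the moment of the call.
A pose or a line that the arm cannot do raises MotionError and nothing moves.
- sign_off(): hands the job in; it is judged then, once.
Trained networks look in the newest picture that a camera, given by its name, has taken for a name from the list of things; names that differ only in an ending like _2 or _b are one class to them, and where a whole thing is asked for, a point or a joint stands for the part that bears it (a point fixed in the world has none). Each returns a list of dicts, best first, with "confidence" (0 to 1); they miss things now and then, are a little off and sometimes report something else, mostly with a low value. They report only what shows in the picture. A call takes as long as a camera call.
- look_for(camera, name): "at" ([column, row] in pixels, amid what is visible of it).
- tip_of(camera, name): "at" ([column, row] in pixels: a listed point, or the origin of a listed thing).
Readings, each from a call of its own:
- read_time_s(): time.
- read_qpos(): joint angles.
- read_joint_vel(): joint speeds.
- read_effort(): joint torques, N m.
- read_eef_pos(): TCP position.
- read_tcp_rot(): TCP orientation.
- read_ft_force(): force on the tool from outside, world axes, zero at the start.
- read_ft_torque(): the same for the moment, N m.
- read_finger_gap(): finger opening in m.
- read_grasp_force(): force on a finger pad.
Only numpy, scipy, OpenCV 4.12 (cv2) and the standard library are available. Lean on these libraries where they do the work, as an engineer would, in place of code of your own. Each camera call takes 0.05 s, during which the arm holds its last target. There are 200 camera calls.

## Task

The test rack is wired from its other end, so move the four contactors from the plywood kit rack into the empty aluminium test rack in reverse order: the one at the left end of the kit rack (left as the robot sees it) goes into the rightmost bay of the test rack, the next one into the bay beside it, and so on to the left. Set each one down gently, not dropped, upright and fully down on the floor of its bay with its long side across the rack, either way round, and let go. The coloured labels on the kit rack keep showing the starting order; leave the orange meter beyond the racks where it is.

Things in the scene. Friction and masses are not known exactly. Their poses are not given: they have to be found in the camera images.
- contactor_red: Loose contactor, red on top between grey screw terminals: upright dark block, 56 (x) by 36 (y) by 58 mm tall, 0.15 to 0.31 kg. Origin: centre of underside, z up. Starts in a kit-rack bay, axes along the rack's (within 3 degrees), 10 to 24 mm from its neighbours: pinch it across its 56 mm, fingers outside the row, e.g. TCP 38 mm above the underside.
- contactor_yellow: Loose contactor, yellow on top between grey screw terminals: upright dark block, 56 (x) by 36 (y) by 58 mm tall, 0.15 to 0.31 kg. Origin: centre of underside, z up. Starts in a kit-rack bay, axes along the rack's (within 3 degrees), 10 to 24 mm from its neighbours: pinch it across its 56 mm, fingers outside the row, e.g. TCP 38 mm above the underside.
- contactor_green: Loose contactor, green on top between grey screw terminals: upright dark block, 56 (x) by 36 (y) by 58 mm tall, 0.15 to 0.31 kg. Origin: centre of underside, z up. Starts in a kit-rack bay, axes along the rack's (within 3 degrees), 10 to 24 mm from its neighbours: pinch it across its 56 mm, fingers outside the row, e.g. TCP 38 mm above the underside.
- contactor_blue: Loose contactor, blue on top between grey screw terminals: upright dark block, 56 (x) by 36 (y) by 58 mm tall, 0.15 to 0.31 kg. Origin: centre of underside, z up. Starts in a kit-rack bay, axes along the rack's (within 3 degrees), 10 to 24 mm from its neighbours: pinch it across its 56 mm, fingers outside the row, e.g. TCP 38 mm above the underside.
- tag_red: Fixed red label plate, 18 x 36 x 2 mm, on the black far (+x) ledge of the kit rack, 55 mm in +x from the centre of the bay where the red contactor starts; it stays and keeps showing the order. Origin: centre of underside, 6 mm above the table. Axes along the kit rack's: y along its row, +y its left end seen from the robot. The kit rack is built like the test rack, in plywood.
- tag_yellow: Fixed yellow label plate, 18 x 36 x 2 mm, on the black far (+x) ledge of the kit rack, 55 mm in +x from the centre of the bay where the yellow contactor starts; it stays and keeps showing the order. Origin: centre of underside, 6 mm above the table. Axes along the kit rack's: y along its row, +y its left end seen from the robot. The kit rack is built like the test rack, in plywood.
- tag_green: Fixed green label plate, 18 x 36 x 2 mm, on the black far (+x) ledge of the kit rack, 55 mm in +x from the centre of the bay where the green contactor starts; it stays and keeps showing the order. Origin: centre of underside, 6 mm above the table. Axes along the kit rack's: y along its row, +y its left end seen from the robot. The kit rack is built like the test rack, in plywood.
- tag_blue: Fixed blue label plate, 18 x 36 x 2 mm, on the black far (+x) ledge of the kit rack, 55 mm in +x from the centre of the bay where the blue contactor starts; it stays and keeps showing the order. Origin: centre of underside, 6 mm above the table. Axes along the kit rack's: y along its row, +y its left end seen from the robot. The kit rack is built like the test rack, in plywood.
- test_rack: Fixed aluminium rack with black ribs, empty at the start: 4 bays along y, centres at y = +81, +27, -27, -81 mm, x = 0 (+y: left end seen from the robot; yaw within 0.35 rad). Each is 72 (x) by 50 mm (y) clear, floor 6 mm above the table, ribs and lips 14 mm; 18 mm high grey strip at x = 42 to 64 mm. Origin: centre of underside, on the table. Stands beside the kit rack, on its left or right.
- meter: Bystander: loose orange multimeter, 150 (x) by 75 (y) by 36 mm tall, lying on the table beyond the racks; leave it alone. Origin: centre of the underside.

How it is judged:
By the outcome, as a careful person would: the job done as asked, in the order asked, and still so for the second after the job is handed in, with the robot touching nothing.
It also fails if it takes over 96 s, if anything falls off the work surface, if the arm or the gripper's body presses on something with over 40 N, if the wrist force passes 120 N, or if a joint passes its speed limit or range.

## Working session

There is one attempt and no reset: what is moved stays moved. The work goes in short steps, each a Python script; the robot and the scene stay as the last script left them, time stands still between calls to the robot, and variables do not carry over. Pictures are saved under pics/ and viewed, at most 14 in all, crops included, and the job is handed in when it is done.

```bash
ls; mkdir -p pics
python3 - <<'E'
from bench import *
import cv2,numpy as np
for c in ["top","scene"]:
    im=read_camera(c); cv2.imwrite(f"pics/{c}0.png",im[:,:,::-1])
    p=camera_params(c); print(c,p["K"],p["dist_coeffs"],np.round(p["camera_from_world"],3))
print(read_time_s(),read_eef_pos(),read_tcp_rot())
for n in ["contactor_red","contactor_yellow","contactor_green","contactor_blue","tag_red","tag_yellow","tag_green","tag_blue","test_rack"]:
    look_for_ = tip_of("top",n); print(n,look_for_[:2])
E
```

```text
pics
top [[508.37997331   0.         318.79319842]
 [  0.         508.37997331 243.52039563]
 [  0.           0.           1.        ]] [-0.10325291  0.          0.          0.          0.        ] [[-0.022 -1.    -0.021  0.02 ]
 [-0.984  0.026 -0.175  0.64 ]
 [ 0.176  0.016 -0.984  0.841]
 [ 0.     0.     0.     1.   ]]
scene [[454.36938017   0.         310.01356488]
 [  0.         454.36938017 235.063943  ]
 [  0.           0.           1.        ]] [-0.02731078  0.          0.          0.          0.        ] [[-8.100e-01  5.860e-01  1.000e-03  5.240e-01]
 [ 4.040e-01  5.600e-01 -7.230e-01 -2.470e-01]
 [-4.240e-01 -5.850e-01 -6.910e-01  1.027e+00]
 [ 0.000e+00  0.000e+00  0.000e+00  1.000e+00]]
0.1 [0.18363434 0.6226822  0.2487049 ] [ 1.42856707e-01  9.89742662e-01 -1.18997617e-03 -9.41377933e-05]
contactor_red [{'at': [235.6, 284.0], 'confidence': 0.62}]
contactor_yellow [{'at': [208.6, 281.6], 'confidence': 0.74}, {'at': [235.5, 254.6], 'confidence': 0.58}]
contactor_green [{'at': [265.4, 287.8], 'confidence': 0.91}]
contactor_blue [{'at': [180.6, 280.8], 'confidence': 0.66}]
tag_red [{'at': [237.0, 252.4], 'confidence': 0.46}]
tag_yellow [{'at': [212.3, 254.5], 'confidence': 0.72}, {'at': [207.6, 281.1], 'confidence': 0.47}]
tag_green [{'at': [269.3, 254.9], 'confidence': 0.49}]
tag_blue [{'at': [180.0, 255.3], 'confidence': 0.65}]
test_rack [{'at': [425.0, 324.8], 'confidence': 0.95}]
```

View pics/top0.png

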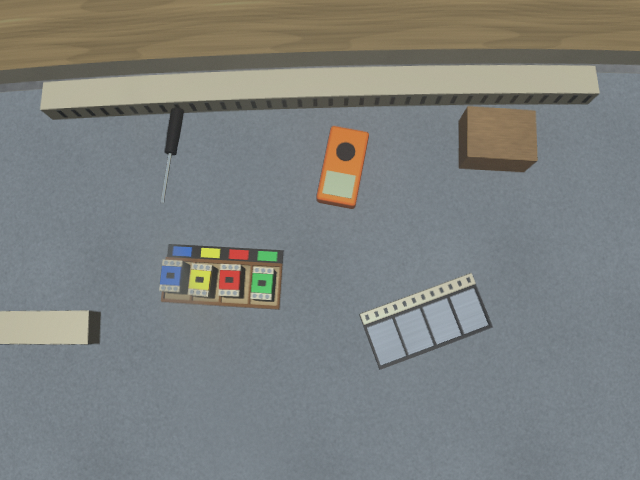

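View pics/scene0.png

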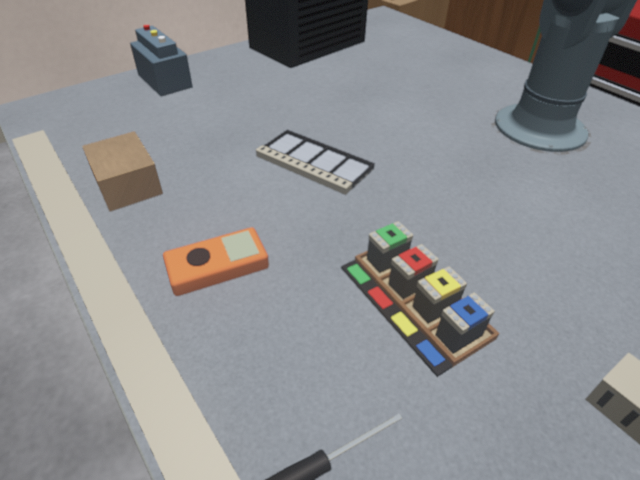

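Kit order left to right: blue (171,276), yellow (201,280), red (230,280), green (262,284). The empty test rack is at (425,322), to the right of the kit rack, rotated by roughly 20°. I'll take rough positions from the top camera, then a close look with the wrist camera.

```bash
cat > h.py <<'E'
import cv2,numpy as np
from bench import *
from scipy.spatial.transform import Rotation as R
def ray(p,uv,z):
    uv=np.array(uv,float).reshape(-1,1,2)
    n=cv2.undistortPoints(uv,np.array(p["K"]),np.array(p["dist_coeffs"])).reshape(-1,2)
    T=np.array(p["camera_from_world"]); Rm=T[:3,:3]; c=-Rm.T@T[:3,3]
    d=np.c_[n,np.ones(len(n))]@Rm
    return c+d*((z-c[2])/d[:,2])[:,None]
def proj(p,X):
    T=np.array(p["camera_from_world"]); r,_=cv2.Rodrigues(T[:3,:3])
    return cv2.projectPoints(np.array(X,float),r,T[:3,3],np.array(p["K"]),np.array(p["dist_coeffs"]))[0].reshape(-1,2)
def quat(a):  # tool down, tool y along (cos a, sin a)
    y=np.array([np.cos(a),np.sin(a),0]); z=np.array([0,0,-1.]); return R.from_matrix(np.c_[np.cross(y,z),y,z]).as_quat()
HUE=dict(blue=(100,125),yellow=(24,35),red=None,green=(50,80))
def blobs(im,c):
    h=cv2.cvtColor(im,cv2.COLOR_RGB2HSV); H,S,V=cv2.split(h)
    m=((H<8)|(H>172)) if c=="red" else (H>=HUE[c][0])&(H<=HUE[c][1])
    m=(m&(S>120)&(V>70)).astype(np.uint8)
    cs,_=cv2.findContours(m,cv2.RETR_EXTERNAL,cv2.CHAIN_APPROX_NONE)
    return sorted(cs,key=cv2.contourArea)[::-1]
E
python3 - <<'E'
from h import *
im=cv2.imread("pics/top0.png")[:,:,::-1].copy(); p=camera_params("top")
for c in HUE:
    for b in blobs(im,c)[:2]:
        (u,v),_,_=r=cv2.minAreaRect(b); print(c,cv2.contourArea(b),np.round(r[0]),np.round(ray(p,(u,v),.064),4),np.round(ray(p,(u,v),.008),4))
print(ray(p,[(425,324.8)],0))
# rack corners (outer, by eye) strip far corners, near corners
print(np.round(ray(p,[(360,314),(472,275),(491,325),(382,367)],.014),3))
w=camera_params("wrist"); T=np.array(w["camera_from_world"]); Rm=T[:3,:3]; c=-Rm.T@T[:3,3]
Rt=R.from_quat(read_tcp_rot()).as_matrix(); print("cam in tool",Rt.T@(c-read_eef_pos()),np.round(Rt.T@Rm.T,3),w["K"])
E
```

```text
blue 263.5 [170. 275.] [[0.5891 0.2679 0.064 ]] [[0.5959 0.2857 0.008 ]]
blue 131.0 [182. 251.] [[0.6319 0.2464 0.064 ]] [[0.6414 0.2628 0.008 ]]
yellow 323.5 [199. 279.] [[0.5808 0.2145 0.064 ]] [[0.5872 0.2289 0.008 ]]
yellow 156.5 [210. 252.] [[0.6275 0.1954 0.064 ]] [[0.6368 0.2085 0.008 ]]
red 352.0 [229. 279.] [[0.5791 0.1617 0.064 ]] [[0.5853 0.1727 0.008 ]]
red 164.5 [238. 254.] [[0.6234 0.1458 0.064 ]] [[0.6324 0.1557 0.008 ]]
green 329.0 [262. 283.] [[0.5721 0.1044 0.064 ]] [[0.5778 0.1118 0.008 ]]
green 148.5 [267. 256.] [[0.6197 0.0953 0.064 ]] [[0.6285 0.102  0.008 ]]
[[ 0.4936786  -0.18608123  0.        ]]
[[ 0.516 -0.067  0.014]
 [ 0.581 -0.275  0.014]
 [ 0.489 -0.304  0.014]
 [ 0.421 -0.103  0.014]]
cam in tool [ 0.06566287  0.00108707 -0.12393223] [[ 0.001 -0.966 -0.26 ]
 [ 1.     0.001  0.   ]
 [-0.    -0.26   0.966]] [[336.72382282   0.         325.5007248 ]
 [  0.         336.72382282 243.8302421 ]
 [  0.           0.           1.        ]]
```

Run:
```python
from h import *
import json
yk,yt=-0.08,0.303
for n,xy,a in [("kit",(.585,.186),yk),("test",(.49,-.186),yt)]:
    u=np.array([-np.sin(a),np.cos(a)])
    t=np.r_[np.array(xy)-0.1*u,0.22]
    for aa in (a,a+np.pi): print(n,aa,np.round(inverse_kinematics(t,quat(aa)),2) if inverse_kinematics(t,quat(aa)) is not None else None)
    move_ptp(t,quat(a))
    w=camera_params("wrist"); im=read_camera("wrist"); cv2.imwrite(f"pics/w_{n}.png",im[:,:,::-1])
    json.dump({k:np.array(v).tolist() for k,v in w.items()},open(f"w_{n}.json","w"))
    if n=="kit":
        for c in HUE:
            for b in blobs(im,c)[:2]:
                r=cv2.minAreaRect(b); bx=cv2.boxPoints(r)
                P=ray(w,bx,.064); e=P[1]-P[0]; f=P[2]-P[1]
                M=ray(w,r[0],.008)
                print(c,cv2.contourArea(b),np.round(r[0]),"top",np.round(P.mean(0)[:2],4),np.round([np.linalg.norm(e),np.linalg.norm(f),np.arctan2(e[1],e[0])],3),"tag",np.round(M[0,:2],4))
print(read_time_s(),np.round(read_qpos(),2))
```

```text
kit -0.08 [-0.78  0.34  0.67  1.82 -0.24  1.07 -0.1 ]
kit 3.061592653589793 [ 0.72  0.61 -1.24  1.75  0.61  1.24  2.38]
blue 873.5 [384.  21.] top [0.6314 0.2433] [ 0.016  0.026 -0.08 ] tag [0.6412 0.2612]
blue 820.5 [323.   9.] top [0.5879 0.2544] [ 0.033  0.011 -0.076] tag [0.589  0.2743]
yellow 2268.0 [317.  72.] top [0.5805 0.2139] [0.037 0.033 1.417] tag [0.5801 0.2261]
yellow 864.5 [381.  86.] top [0.628  0.2004] [0.031 0.016 1.494] tag [0.6371 0.2098]
red 1891.5 [321. 144.] top [0.5791 0.1623] [ 0.033  0.036 -0.076] tag [0.5785 0.1641]
red 743.5 [378. 148.] top [0.6245 0.1554] [0.031 0.016 1.488] tag [0.6329 0.1558]
green 1590.5 [318. 215.] top [0.5725 0.1051] [0.036 0.032 1.474] tag [0.5705 0.0955]
green 590.5 [376. 204.] top [0.6207 0.1104] [0.03  0.015 1.486] tag [0.6283 0.1017]
test 0.303 [-0.22  0.38  0.8   1.8  -0.31  1.09  0.99]
test 3.444592653589793 [-0.48  0.59  1.22  1.81 -0.6   1.18 -1.91]
4.4167 [-0.23  0.38  0.8   1.8  -0.31  1.09  0.99]
```

View pics/w_kit.png

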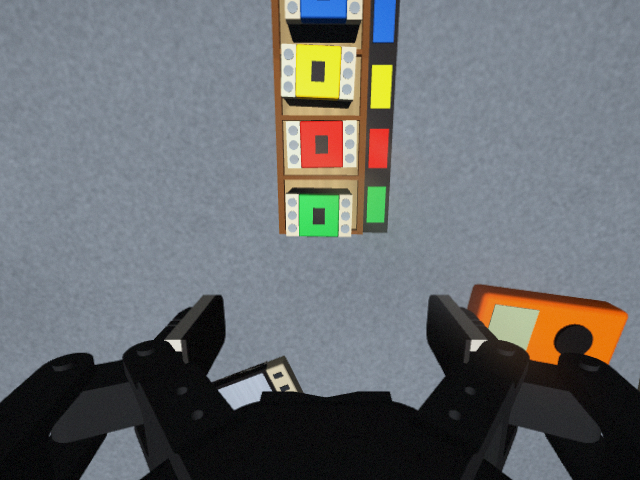

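View pics/w_test.png

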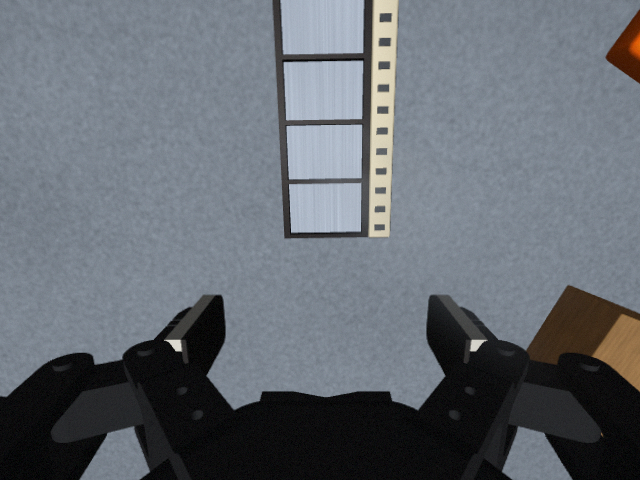

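The wrist view shows the kit rack down the middle, with contactors at (318,215), (321,144), (317,72) and (323,9). The test rack's ribs sit at rows 57, 122, 180 and 236, with lips at columns 285 and 364. Next I'll fit the rack model to this image.

```bash
cat > fit.py <<'E'
from h import *
import json
from scipy.optimize import minimize
from scipy.ndimage import map_coordinates
s=np.linspace(-1,1,25)
L=[]
for y in (-.108,-.054,0,.054,.108): L+=[(x*.036,y,.014) for x in s]
for x in (-.038,.039): L+=[(x,y*.108,.014) for y in np.linspace(-1,1,80)]
L=np.array(L)
F=np.array([(x*.031,y0+y*.019,.006) for y0 in (-.081,-.027,.027,.081) for x in s for y in (-1,1)]+[(sg*.032,y0+y*.02,.006) for y0 in (-.081,-.027,.027,.081) for y in s for sg in (-1,1)])
def run(im,p,x0):
    g=cv2.GaussianBlur(cv2.cvtColor(im,cv2.COLOR_BGR2GRAY).astype(np.float32),(0,0),1)
    def smp(X,q):
        c,sn=np.cos(q[2]),np.sin(q[2]); W=np.c_[q[0]+c*X[:,0]-sn*X[:,1],q[1]+sn*X[:,0]+c*X[:,1],X[:,2]]
        uv=proj(p,W); ok=(uv[:,1]>0)&(uv[:,1]<479)
        return map_coordinates(g,[uv[ok,1],uv[ok,0]],order=1)
    f=lambda q: smp(L,q).mean()-smp(F,q).mean()
    best=None
    for dx in (-.006,0,.006):
        for dy in (-.006,0,.006):
            x=np.array(x0)+[dx,dy,0]
            r=minimize(f,x,method="Nelder-Mead",options=dict(initial_simplex=x+np.array([[0,0,0],[.004,0,0],[0,.004,0],[0,0,.03]]),xatol=1e-5))
            if best is None or r.fun<best.fun: best=r
    return best
# rough origin from outer corners (x -.042..+.064)
w=json.load(open("w_test.json"))
for im,p in [("pics/w_test.png",w),("pics/top0.png",camera_params("top"))]:
    r=run(cv2.imread(im),p,[.492,-.186,.303]); print(im,np.round(r.x,4),r.fun)
    if im=="pics/w_test.png":
        v=cv2.imread(im); q=r.x; c,sn=np.cos(q[2]),np.sin(q[2])
        for X in L[::3]:
            u=proj(p,[[q[0]+c*X[0]-sn*X[1],q[1]+sn*X[0]+c*X[1],X[2]]])[0]
            if 0<u[1]<480: cv2.circle(v,(int(u[0]+.5),int(u[1]+.5)),1,(0,0,255),-1)
        cv2.imwrite("pics/fit.png",cv2.resize(v[:260,220:460],None,fx=2.2,fy=2.2))
E
python3 fit.py
```

```text
pics/w_test.png [ 0.4922 -0.1894  0.3205] -117.83100128173828
pics/top0.png [ 0.4909 -0.1885  0.3197] -74.00992584228516
```

View pics/fit.png

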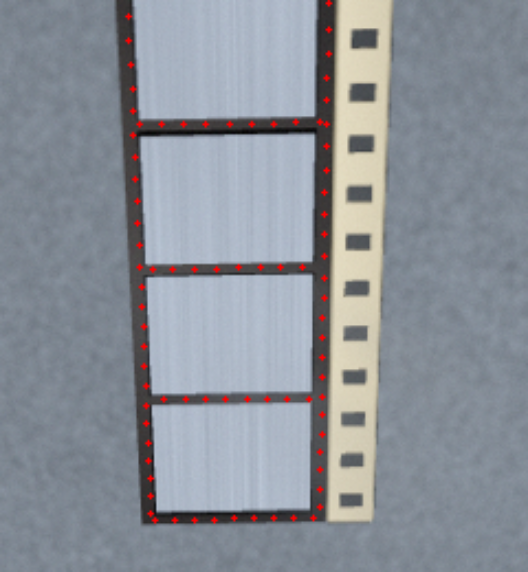

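```bash
cat > pp.py <<'E'
from h import *
RX,RY,RA=.4916,-.189,.320
K=dict(blue=(.589,.2679,-.078,-.081),yellow=(.5806,.2142,-.13,-.027),red=(.5791,.162,-.076,.027),green=(.5723,.1048,-.097,.081))
H=.18
def do(c):
    x,y,a,b=K[c]
    move_gripper(.085,60)
    move_ptp([x,y,H],quat(a)); movel([x,y,.07],speed=.2); movel([x,y,.044],speed=.1)
    move_gripper(.0,60); g=read_finger_gap(); f=read_grasp_force()
    movel([x,y,.06],speed=.08); movel([x,y,H],speed=.25); g2=read_finger_gap()
    assert g2>.05,("lost",g,g2)
    X,Y=RX-np.sin(RA)*b,RY+np.cos(RA)*b; q=quat(RA)
    move_ptp([X,Y,H],q); movel([X,Y,.065],speed=.2); movel([X,Y,.047],speed=.06)
    f0=np.array(read_ft_force()); z=.047; d=0
    while z>.0425 and d<4:
        z-=.0005; movel([X,Y,z],speed=.02); d=read_ft_force()[2]-f0[2]
    print(c,"gap",round(g,4),round(g2,4),"grip",f,"touch z",round(z,4),"dF",round(float(d),1),"eef",np.round(read_eef_pos(),4))
    pause(.1); move_gripper(.085); pause(.1); movel([X,Y,H],speed=.2)
    print("t",read_time_s())
E
python3 - <<'E'
from pp import *
do("blue")
im=read_camera("top"); cv2.imwrite("pics/t1.png",cv2.resize(im[220:400,150:510,::-1],None,fx=2,fy=2))
E
```

```text
blue gap 0.0552 0.055 grip 64.86898988485336 touch z 0.044 dF 8.1 eef [ 0.5172 -0.266   0.0447]
t 15.1667
```

View pics/t1.png

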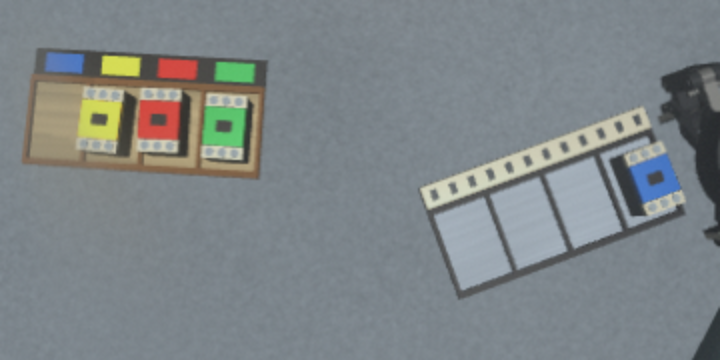

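Blue now stands in the rightmost bay (crop position 655,178), with first contact at the expected height. About 11 s per cycle leaves plenty of time, so I'll do the other three.

Run:
```python
from pp import *
for c in ("yellow","red","green"): do(c)
u=np.array([-np.sin(RA),np.cos(RA)]); t=np.r_[np.array([RX,RY])-.16*u,.3]
move_ptp(t,quat(RA))
p=camera_params("wrist"); im=read_camera("wrist"); cv2.imwrite("pics/w2.png",im[:,:,::-1])
for c in K:
    r=cv2.minAreaRect(blobs(im,c)[0]); P=ray(p,cv2.boxPoints(r),.064)
    d=P.mean(0)[:2]-[RX,RY]; e=(P[1]-P[0])
    print(c,np.round(1000*np.array([d@[np.cos(RA),np.sin(RA)],d@u]),1),"yaw",round((np.arctan2(e[1],e[0])-RA+np.pi/4)%(np.pi/2)-np.pi/4,3))
im=read_camera("scene"); cv2.imwrite("pics/s2.png",im[:,:,::-1]); print(read_time_s())
```

```text
yellow gap 0.0555 0.0552 grip 65.02013593912125 touch z 0.044 dF 7.1 eef [ 0.5002 -0.2147  0.0447]
t 25.4
red gap 0.0556 0.0552 grip 64.55308467149734 touch z 0.044 dF 7.5 eef [ 0.4832 -0.1634  0.0447]
t 34.925
green gap 0.055 0.0555 grip 64.67612832784653 touch z 0.044 dF 7.2 eef [ 0.4662 -0.1122  0.0445]
t 43.7833
blue [  0.6 -82. ] yaw 0.002
yellow [  0.  -27.7] yaw 0.001
red [ 0.4 26.1] yaw -0.013Traceback (most recent call last):
  File "<stdin>", line 7, in <module>
IndexError: list index out of range
```

View pics/w2.png

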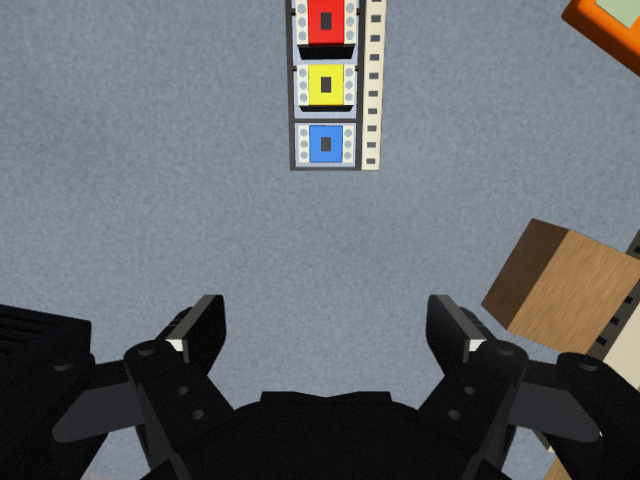

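Blue, yellow and red are centred in their bays to within 1 mm. Green is out of frame above row 0, so I'll check it from the scene camera.

Run:
```python
from pp import *
im=read_camera("scene"); cv2.imwrite("pics/s2.png",im[:,:,::-1]); p=camera_params("scene")
for c in K:
    b=max(blobs(im,c)[:2],key=cv2.contourArea); P=ray(p,cv2.minAreaRect(b)[0],.064)[0]; d=P[:2]-[RX,RY]
    print(c,np.round(1000*np.array([d@[np.cos(RA),np.sin(RA)],d@[-np.sin(RA),np.cos(RA)]]),1))
```

```text
blue [323.2 387.6]
yellow [ 6.  -7.3]
red [-1106.    385.3]Traceback (most recent call last):
  File "<stdin>", line 4, in <module>
ValueError: max() iterable argument is empty
```

View pics/s2.png

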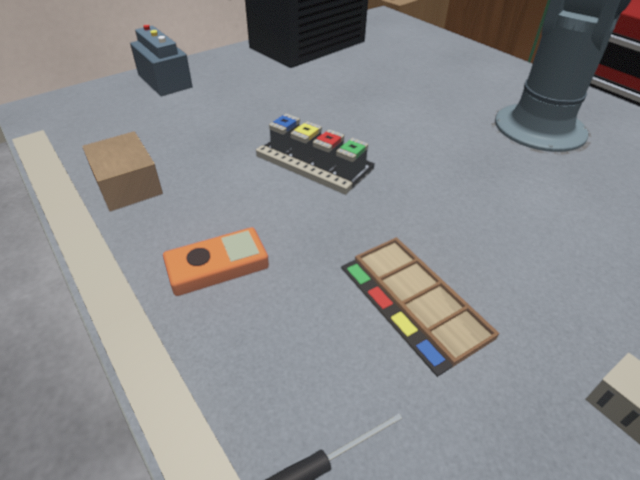

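The scene picture shows all four upright and level in the test rack: blue (285,121), yellow (307,130), red (329,139), green (352,148). The kit rack is empty, the meter hasn't moved and the arm is clear.

```bash
python3 -c "
from bench import *
print(read_time_s(),sign_off())"
```

```text
the job is handed in; nothing more can be done
44.9333 None
```

The four contactors are upright in the test rack in reverse order (from the left: green, red, yellow, blue), and I handed the job in at 44.9 s; blue, yellow and red measured within about 1 mm of their bay centres, while green was checked only by eye and by its touchdown height.

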